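# Lay up a laminated mallet head in the gluing jig

### The job

Lay up the mallet head dry in the gluing jig: one cheek lengthwise on the bed by the end stop, then on it the two core blocks, one towards the stop and one towards the jaw, 66 mm sides across the jig, with the 25 mm square brass block crosswise between them to keep the handle's mortise open (leave the two thinner brass blocks where they lie). Slide the jaw up by its handle until the row is closed up tight against the end stop, and only then lay the other cheek on top, straight over the lower one. In the end everything sits square, centred across the jig and flush by eye, with the jaw left closed.

Things in the scene. Friction and masses are not known exactly. Their poses are not given: they have to be found in the camera images.
- jig: fixed gluing jig: base 270 x 120 x 18 mm, its white flat top is the bed. Origin: centre of its underside; x along it from end stop to jaw, y across, z up. Dark-wood end stop at -x: face at x = -0.105, 84 mm wide, top 38 mm above the bed. Jaw at +x (jaw). Guide strips 10 mm high at y = +-0.048, only beyond x = 0.043. Parts lie centred on y = 0; the closed head's middle is x = -0.044
- jaw (a joint): dark-wood jaw, 80 mm wide, as high as the stop: metres slid towards the stop, 0 (open) to 0.040; starts at 0 to 0.008. Its face stands at jig x = 0.048 minus the value and pushes lower cheek and cores alike; about 3 N of friction hold it where it is left. On the row core - brass - core (121.4 mm) closed up tight it reads about 0.0316. Pushing the row up takes 5 to 12 N
- jaw_grip (a point): grip point on the axis of the jaw's upright round black handle, about 22 mm thick here, 95 mm over the bench; the handle's top is 119 mm over the bench, the flat shoe round its foot 30 mm over it. In the jig's frame at x = 0.105 minus the jaw's value, y = 0; moves with the jaw
- cheek_a: cheek of a mallet head: flat brown hardwood board 120 x 66 x 18 mm with two pencil lines across its upper face, lying flat. Origin: centre of its underside; x along its 120 mm length, y across its 66 mm width, z up. Alike and interchangeable with the other; 0.1 kg. In the jig the lower one's underside is 18 mm, the upper one's 63 mm over the bench
- cheek_b: cheek of a mallet head: flat brown hardwood board 120 x 66 x 18 mm with two pencil lines across its upper face, lying flat. Origin: centre of its underside; x along its 120 mm length, y across its 66 mm width, z up. Alike and interchangeable with the other; 0.1 kg. In the jig the lower one's underside is 18 mm, the upper one's 63 mm over the bench
- core_a: core block of a mallet head: brown hardwood block 48 x 66 mm, 27 mm high, without lines. Origin: centre of its underside; x along its 48 mm side, y along its 66 mm side, z up. Alike and interchangeable with the other; 0.06 kg
- core_b: core block of a mallet head: brown hardwood block 48 x 66 mm, 27 mm high, without lines. Origin: centre of its underside; x along its 48 mm side, y along its 66 mm side, z up. Alike and interchangeable with the other; 0.06 kg
- gauge: the 25 mm square brass setup block, thickest of three: 25.4 x 50.8 mm, 25.4 mm high, 0.28 kg; it goes between the cores, its length across the jig. Origin: centre of its underside; x along 25.4 mm, y along 50.8 mm, z up. In the jig it and the cores stand with their undersides 36 mm over the bench
- thin_block: thinner brass setup block, 19 x 51 mm, 13 mm high; not used, to be left alone. Origin: centre of its underside; y along its length.
- flat_block: flat brass setup block, 25 x 75 mm, 10 mm high; not used, to be left alone. Origin: centre of its underside; y along its length.

How it is judged:
By the outcome, as a careful person would: the job done as asked, in the order asked, and still so for the second after the job is handed in, with the robot touching nothing.
It also fails if it takes over 104 s, if anything falls off the work surface, if the arm or the gripper's body presses on something with over 40 N, if the wrist force passes 120 N, or if a joint passes its speed limit or range.

### The arm

A 6-joint arm with a two-finger parallel gripper is mounted at the origin on a cart in front of the work surface, level with it; the furniture and walls round the work are solid. World frame = base frame: x ahead of the robot, y to its left, z up, the work surface at z = 0. Lengths are in m, angles in rad, forces in N, time in s.
With the tool pointing down it reaches from about 0.375 to 0.975 m from the base axis. Payload 3.8 kg.
Tool frame: the origin (TCP) lies at the very end of the fingers, on their centre line; the grasp point (between the pads) lies bot.hold_point_z behind it (bot.hold_point_z is the distance from the TCP to the grasp point, in m); z points along the fingers, y is the line along which they close (so a half turn about z gives the same grasp; the last joint's range is limited). The gripper opens to 85 mm and grips with 20 to 120 N. Pads are 22 mm wide; open, the fingers measure 114 mm over their backs; the gripper's body (76 mm by 85 mm) begins 54 mm behind the grasp point. The pads swing forward as they close: fully open they stand 13 mm farther back than shut.
Start: joints at [-1.169, 0.264, 1.604, -0, 1.274, -0.037], TCP at [0.287, -0.611, 0.231] pointing down, gripper open.
Joint ranges: [-2.63, 2.63], [-0.94, 2.18], [0.31, 2.57], [-1.31, 4.45], [0, 2.66], [-2.55, 2.55]. Speed limits (rad/s): [2.57, 2.57, 3.14, 3.14, 3.14, 3.14].

### API

Orientations are given as a rotation vector (axis times angle).
In Python, from workcell import bot, viewer gives the robot as it stands (bot), with the cameras (viewer).
- The arm moves only by the shell command python3 jog.py 'ROWS' [OPENING] [FORCE]. ROWS is a JSON list of rows, 1 to 5 of them, each of 4 numbers: dx, dy, dz in m, then a turn about the tool's z in rad; each row shifts and turns the commanded pose from where the row before left it, along the tool's axes as they then stand; what a row does not reach is not made up. A row lasts 1/8 s, in which the tool goes at most 0.0625 m and 0.188 rad, less where a joint would pass 70% of its speed; a pose out of reach is approached as far as the arm can. OPENING is the opening from 0.0 (shut) to 1.0 (fully open), set as the command begins (- or left out keeps the last). The fingers move at their own pace and stop on an object; FORCE is the grip in N (left out, the last holds). Time passes only in rows, so rows that do not move let the fingers close. It prints the time, the measured TCP pose, the force, the opening and the grip force at its end.
- bot.read_state(): the state, without advancing time (a new reading comes with each control period).
- viewer.read_camera(name): name is "side" or "top"; returns the picture (480x640x3 uint8, red, green, blue); there is no depth.
- viewer.camera_info(name): a dict with "intrinsics" (3x3 intrinsics, pixels), "extrinsics" (4x4, takes a point from camera to world coordinates). Camera axes: x right, y down, z forward; pixel columns grow to the right and rows downward; lengths in m; the calibration is good to about 2 mm. A picture is of the moment at which its call begins. camera_info takes no time and is no camera call.
- bot.finish_job(): hands the job in; it is judged then, once.
The state is a dict: "time": time; "q": joint angles; "joint_vel": joint speeds; "joint_torque": joint torques, N m; "tool_pos": TCP position; "tcp_rot": TCP orientation; "wrist_force": force on the tool from outside, world axes, zero at the start; "torque": the same for the moment, N m; "width": opening from 0.0 (shut) to 1.0 (fully open); "grip_force": force on a finger pad.
Only numpy, scipy, OpenCV 4.12 (cv2) and the standard library are available. Lean on these libraries where they do the work, as an engineer would, in place of code of your own. Each camera call takes 0.05 s, during which the arm holds its last target. There are 200 camera calls.

## Working session

There is one attempt and no reset: what is moved stays moved. The work goes in short steps, Python scripts to look and compute and a shell command to move; the robot and the scene stay as the last step left them, time stands still between calls to the robot, and variables do not carry over. Pictures are saved under pics/ and viewed, at most 14 in all, crops included, and the job is handed in when it is done.

```bash
ls; mkdir -p pics; python3 - <<'E'
from workcell import bot, viewer
import cv2
for n in("top","side"):
    cv2.imwrite(f"pics/{n}0.png",viewer.read_camera(n)[:,:,::-1]); i=viewer.camera_info(n); print(n,i)
print(bot.read_state(),bot.hold_point_z)
E
```

```text
jog.py
pics
workcell.py
top {'intrinsics': array([[460.62118443,   0.        , 318.85971143],
       [  0.        , 460.62118443, 240.52641648],
       [  0.        ,   0.        ,   1.        ]]), 'extrinsics': array([[-0.00993483, -0.98363851,  0.17987938,  0.37932931],
       [-0.99991687,  0.00829381, -0.00987265, -0.03857592],
       [ 0.00821923, -0.17996251, -0.98363913,  1.02858481],
       [ 0.        ,  0.        ,  0.        ,  1.        ]])}
side {'intrinsics': array([[569.16658562,   0.        , 323.58786256],
       [  0.        , 569.16658562, 253.56344116],
       [  0.        ,   0.        ,   1.        ]]), 'extrinsics': array([[-0.99785451, -0.04393755,  0.04853736,  0.46549259],
       [-0.06528762,  0.61242454, -0.78782847,  0.92867056],
       [ 0.00488978, -0.78930708, -0.61397917,  0.84179324],
       [ 0.        ,  0.        ,  0.        ,  1.        ]])}
{'time': 0.1, 'q': array([-1.16890752e+00,  2.64691322e-01,  1.60528372e+00, -1.76248917e-06,
        1.27370366e+00, -3.69152275e-02]), 'joint_vel': array([-0.00014356, -0.00096381, -0.00379104, -0.00209254,  0.00040666,
       -0.0004352 ]), 'joint_torque': array([ 2.10215976e-04, -5.16707611e+01, -3.68590415e+01, -6.63799051e-05,
        6.29363189e-03, -1.62473947e-05]), 'tool_pos': array([ 0.28649918, -0.61042597,  0.23005243]), 'tcp_rot': array([-3.06427952e+00, -6.83309482e-01,  5.96863383e-04]), 'wrist_force': array([-1.00446146, -0.76402159, -0.75215106]), 'torque': array([0.00811562, 0.00976595, 0.01220712]), 'grip_force': 0.0, 'width': 0.9996513698939621} 0.0187
```

View pics/top0.png

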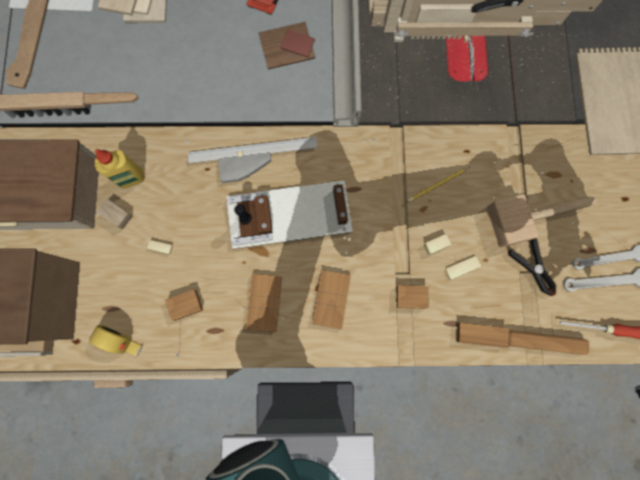

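View pics/side0.png

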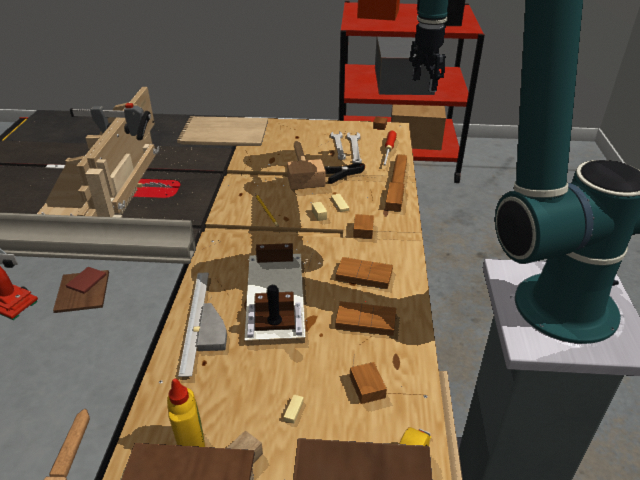

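Top view: jig centred about (290,214) with the stop at (340,205) on the right and the jaw on the left with its handle at (243,213). Cheeks are at (264,302) and (331,297), cores at (184,304) and (412,294). Brass-coloured blocks are at (159,246), (438,243) and (463,267). The side view agrees. I'll zoom in next.

```bash
python3 - <<'E'
import cv2,numpy as np
a=cv2.imread("pics/top0.png"); b=cv2.imread("pics/side0.png")
c=cv2.resize(a[170:340,140:490],None,fx=2.25,fy=2.25,interpolation=cv2.INTER_CUBIC)
cv2.imwrite("pics/topz.png",c)
c=cv2.resize(b[180:430,220:440],None,fx=2.4,fy=2.4,interpolation=cv2.INTER_CUBIC)
cv2.imwrite("pics/sidez.png",c)
for n,p in(("top",a),("side",b)):
    h=cv2.cvtColor(p,cv2.COLOR_BGR2HSV)
    pts={"top":[(264,290),(264,320),(331,297),(184,304),(412,294),(159,246),(438,243),(463,267),(300,300),(380,300),(320,210)],"side":[(365,272),(366,318),(367,378),(364,224),(293,408),(320,211),(340,203),(400,240)]}[n]
    for u,v in pts: print(n,(u,v),h[v,u])
E
```

```text
top (264, 290) [ 15 127 167]
top (264, 320) [ 15 135  98]
top (331, 297) [ 15 123 168]
top (184, 304) [ 15 125 161]
top (412, 294) [ 15 126 158]
top (159, 246) [ 23  55 212]
top (438, 243) [ 23  52 221]
top (463, 267) [ 26  48 221]
top (300, 300) [ 18  86 121]
top (380, 300) [ 19  80 189]
top (320, 210) [ 34  14 144]
side (365, 272) [ 14 179 164]
side (366, 318) [ 14 179 164]
side (367, 378) [ 14 178 158]
side (364, 224) [ 14 178 152]
side (293, 408) [ 23  89 234]
side (320, 211) [ 24  86 241]
side (340, 203) [ 23  86 236]
side (400, 240) [ 18 129 199]
```

View pics/topz.png

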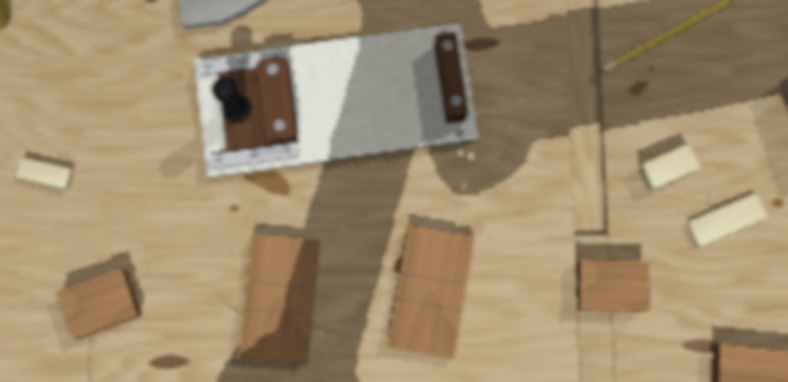

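View pics/sidez.png

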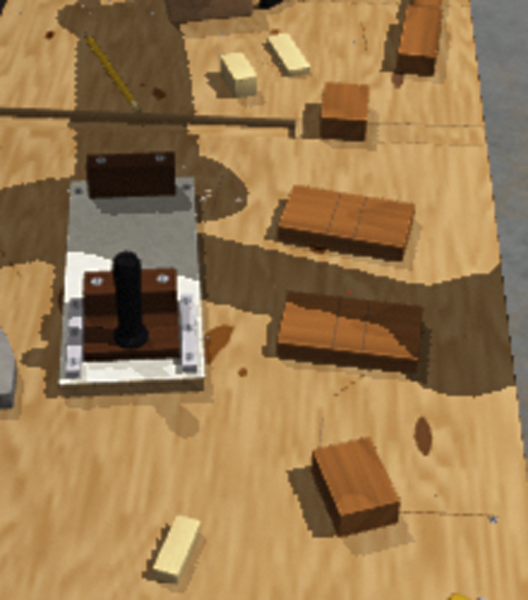

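The top crop shows the gauge at about (438,243), the tallest of the three. The flat block is at (463,267) and the thin one at (159,246). The side crop confirms the heights. Now I'll measure.

```bash
cat > h.py <<'E'
import cv2, numpy as np
from workcell import bot, viewer
from scipy.spatial.transform import Rotation as R
def plane(n,px,z):
    i=viewer.camera_info(n); K=i["intrinsics"];E=i["extrinsics"]
    px=np.atleast_2d(px).astype(float)
    d=np.c_[px,np.ones(len(px))]@np.linalg.inv(K).T@E[:3,:3].T
    C=E[:3,3]; return (C+d*((z-C[2])/d[:,2])[:,None])[:,:2],C
def project(n,P):
    i=viewer.camera_info(n);E=np.linalg.inv(i["extrinsics"]);p=i["intrinsics"]@(E[:3,:3]@np.array(P)+E[:3,3]);return p[:2]/p[2]
def box(n,img,cond,roi,dims,z0=0.,yaw=None):
    """silhouette of an upright box in roi (u0,v0,u1,v1); dims L(x),W(y),h -> centre, yaw, size errors"""
    u0,v0,u1,v1=roi; s=4; L,W,h=dims
    c=cv2.resize(img[v0:v1,u0:u1],None,fx=s,fy=s,interpolation=cv2.INTER_CUBIC)
    m=cond(cv2.cvtColor(c,cv2.COLOR_RGB2HSV).astype(int)).astype(np.uint8)
    m=cv2.morphologyEx(cv2.morphologyEx(m,cv2.MORPH_CLOSE,np.ones((9,9))),cv2.MORPH_OPEN,np.ones((9,9)))
    cs,_=cv2.findContours(m,cv2.RETR_EXTERNAL,cv2.CHAIN_APPROX_NONE)
    k=cv2.convexHull(max(cs,key=cv2.contourArea))[:,0]
    P,C=plane(n,(k+.5)/s-.5+[u0,v0],z0+h)
    a=cv2.approxPolyDP((P*1e4).astype(np.float32)[:,None],25,True)[:,0]
    e=np.roll(a,-1,0)-a; l=np.hypot(*e.T); an=np.arctan2(e[:,1],e[:,0])
    if yaw is None:
        r=an[l.argmax()]; dev=(an-r+np.pi/4)%(np.pi/2)-np.pi/4; g=abs(dev)<.12
        t=r+np.average(dev[g],weights=l[g]**2)
        b=[np.ptp(P@[np.cos(t+q),np.sin(t+q)]) for q in(0,np.pi/2)]
        if (b[0]>b[1])!=(L>W): t+=np.pi/2
        yaw=(t+np.pi/2)%np.pi-np.pi/2
    ctr=np.zeros(2);err=[];f=(C[2]-z0)/(C[2]-z0-h)
    for q,D in((0,L),(np.pi/2,W)):
        u=np.array([np.cos(yaw+q),np.sin(yaw+q)]); x=(P-C[:2])@u; lo,hi=x.min(),x.max()
        if lo>0: lo=min(lo*f,1e9)
        if hi<0: hi=hi*f
        ctr+=u*((lo+hi)/2+C[:2]@u); err.append(round(1e3*(hi-lo-D),1))
    return ctr.round(4),round(float(yaw),3),err
def go(x,y,z,yaw=None):
    """yaw: world direction of the closing line; prints turn, then shift in tool axes after turning"""
    s=bot.read_state();M=R.from_rotvec(s["tcp_rot"]).as_matrix();t=0.
    if yaw is not None:
        c=np.arctan2(M[1,1],M[0,1]); d=(yaw-c+np.pi/2)%np.pi-np.pi/2; t=-d
        M=M@R.from_rotvec([0,0,t]).as_matrix()
    v=M.T@(np.array([x,y,z])-s["tool_pos"])
    print("turn %.3f shift"%t,v.round(4),"q6 %.2f"%s["q"][5],"t",round(s["time"],1))
E
python3 - <<'E'
from h import *
T=cv2.imread("pics/top0.png")[:,:,::-1].copy();S=cv2.imread("pics/side0.png")[:,:,::-1].copy()
I={"top":T,"side":S}
br={"top":lambda h:(h[...,1]>106)&(h[...,0]<18),"side":lambda h:(h[...,1]>154)&(h[...,0]<17)}
ye={"top":lambda h:(h[...,1]<67)&(h[...,2]>150),"side":lambda h:(h[...,1]<108)&(h[...,2]>140)}
wh={"top":lambda h:(h[...,1]<42),"side":lambda h:(h[...,1]<60)&(h[...,2]>80)}
CH=(.12,.066,.018);CO=(.048,.066,.027);G=(.0254,.0508,.0254)
for nm,c,d,rt,rs in(("cheek_a(jaw side)",br,CH,(235,260,292,345),(325,295,408,342)),("cheek_b",br,CH,(303,255,360,338),(325,250,405,293)),
 ("core_a(+y)",br,CO,(155,275,215,330),(340,355,398,408)),("core_b(-y)",br,CO,(388,272,436,318),(345,208,382,241)),
 ("gauge",ye,G,(418,226,455,257),(306,198,331,223)),("jig",wh,(.27,.12,.018),(215,172,362,255),(235,240,315,350))):
    for n,r in(("top",rt),("side",rs)): print(nm,n,*box(n,I[n],c[n],r,d))
E
```

```text
cheek_a(jaw side) top [0.4289 0.0735] -0.128 [np.float64(4.1), np.float64(2.9)]
cheek_a(jaw side) side [0.4298 0.0707] -0.091 [np.float64(1.4), np.float64(0.9)]
cheek_b top [ 0.4355 -0.0714] -0.158 [np.float64(1.4), np.float64(6.3)]
cheek_b side [ 0.4357 -0.0739] -0.174 [np.float64(1.0), np.float64(8.2)]
core_a(+y) top [0.426 0.247] 0.35 [np.float64(0.9), np.float64(-0.2)]
core_a(+y) side [0.4256 0.2439] 0.35 [np.float64(-0.0), np.float64(-0.9)]
core_b(-y) top [ 0.439  -0.2514] -0.057 [np.float64(1.4), np.float64(-1.5)]
core_b(-y) side [ 0.4386 -0.2555] -0.045 [np.float64(0.3), np.float64(-1.3)]
gauge top [ 0.5556 -0.3156] 0.399 [np.float64(1.3), np.float64(-4.3)]
gauge side [ 0.5539 -0.3286] 0.417 [np.float64(-11.0), np.float64(-19.6)]
jig top [0.6284 0.0193] -1.437 [np.float64(2.8), np.float64(1.2)]
jig side [0.6284 0.0087] -1.436 [np.float64(-15.7), np.float64(1.7)]
```

```bash
python3 -c "
from h import *
go(.4356,-.075,.10,-.166+np.pi/2)"
```

```text
turn 0.605 shift [ 0.0587 -0.5525  0.131 ] q6 -0.04 t 0.1
```

```bash
python3 jog.py '[[0,0,0.02,0.151],[0,0,0.02,0.151],[0,0,0.02,0.151],[0,0,0.02,0.152],[0,0,0,0]]' 1 60; python3 jog.py '[[0.006,-0.055,0,0],[0.006,-0.055,0,0],[0.006,-0.055,0,0],[0.006,-0.055,0,0],[0.006,-0.055,0,0]]'; python3 jog.py '[[0.006,-0.055,0.01,0],[0.006,-0.055,0.01,0],[0.006,-0.055,0.01,0],[0.006,-0.055,0.01,0],[0.006,-0.055,0.01,0]]';python3 jog.py '[[0,0,0,0],[0,0,0,0]]'; python3 -c "
from h import *
go(.4356,-.075,-.002,-.166+np.pi/2)"
```

```text
time: 0.72
tool_pos: [0.2859, -0.6091, 0.1483]
tcp_rot: [-3.126, 0.258, 0.004]
wrist_force: [0.5, 0.3, 0.6]
width: 0.998
grip_force: 0.0
time: 1.35
tool_pos: [0.3626, -0.3437, 0.1526]
tcp_rot: [3.13, -0.256, 0.003]
wrist_force: [0.6, -0.8, -0.2]
width: 0.996
grip_force: 0.0
time: 1.98
tool_pos: [0.4382, -0.0771, 0.1025]
tcp_rot: [3.131, -0.256, 0.005]
wrist_force: [0.7, 0.5, 0.2]
width: 1.003
grip_force: 0.0
time: 2.22
tool_pos: [0.4375, -0.0788, 0.1021]
tcp_rot: [3.13, -0.256, 0.002]
wrist_force: [-0.4, 0.1, 0.2]
width: 0.999
grip_force: 0.0
turn 0.003 shift [-0.0026 -0.0035  0.1041] q6 1.50 t 2.2
```

```bash
python3 jog.py '[[-0.0026,-0.0035,0.05,0],[0,0,0.035,0],[0,0,0.012,0],[0,0,0.007,0],[0,0,0,0]]'; python3 jog.py '[[0,0,0,0],[0,0,0,0],[0,0,0,0],[0,0,0,0],[0,0,0,0]]' 0 60;  python3 jog.py '[[0,0,-0.03,0],[0,0,-0.05,0],[0,0,-0.03,0],[0,0,0,0]]'; python3 -c "
from h import *
J=np.array([.628,.0184]);a=1.705
p=J+np.array([np.cos(a),np.sin(a)])*-.042;print(p)
go(*p,.10,a+np.pi/2)
cv2.imwrite('pics/g1.png',cv2.resize(viewer.read_camera('side')[150:400,200:450],None,fx=2.2,fy=2.2)[:,:,::-1])"
```

```text
time: 2.85
tool_pos: [0.4358, -0.0755, -0.002]
tcp_rot: [3.13, -0.262, 0.002]
wrist_force: [0.2, -0.2, 0.8]
width: 0.999
grip_force: 0.0
time: 3.48
tool_pos: [0.4366, -0.0751, -0.0011]
tcp_rot: [3.13, -0.26, 0.005]
wrist_force: [-0.7, -2.0, 5.3]
width: 0.76
grip_force: 66.8
time: 3.98
tool_pos: [0.4378, -0.0752, 0.1106]
tcp_rot: [3.13, -0.26, 0.012]
wrist_force: [0.3, 0.3, -2.8]
width: 0.756
grip_force: 67.2
[ 0.63361965 -0.02322234]
turn 1.271 shift [-0.0253 -0.201   0.012 ] q6 1.51 t 4.0
```

View pics/g1.png

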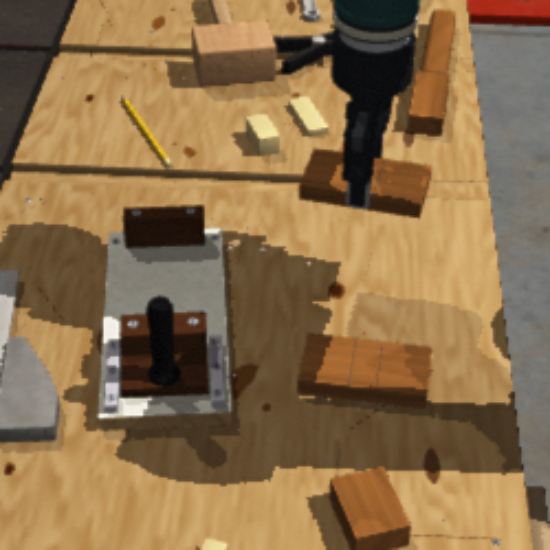

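The side view shows the cheek held level in the fingers, around (365,182) in the crop, with the other parts undisturbed.

```bash
python3 jog.py '[[0,0,0,0.182],[0,0,0,0.182],[0,0,0,0.182],[0,0,0,0.182],[0,0,0,0.182]]'; python3 jog.py '[[0,0,0,0.182],[0,0,0,0.179],[-0.006,-0.05,0,0],[-0.006,-0.05,0,0],[-0.006,-0.05,0,0]]'; python3 jog.py '[[-0.007,-0.05,0,0],[0,0,0,0],[0,0,0,0]]'; python3 -c "
from h import *
go(0.6336,-.0232,.018,1.705+np.pi/2)"
```

```text
time: 4.65
tool_pos: [0.4332, -0.0742, 0.105]
tcp_rot: [2.692, -1.617, -0.006]
wrist_force: [-0.4, 0.5, -2.2]
width: 0.752
grip_force: 67.1
time: 5.28
tool_pos: [0.5559, -0.0921, 0.1053]
tcp_rot: [-2.365, 1.885, 0.063]
wrist_force: [0.7, 0.5, -1.1]
width: 0.754
grip_force: 67.1
time: 5.65
tool_pos: [0.5986, -0.0828, 0.1076]
tcp_rot: [-2.367, 1.854, 0.071]
wrist_force: [0.1, 0.6, -2.3]
width: 0.753
grip_force: 67.2
turn 0.103 shift [-0.0423 -0.0368  0.0983] q6 2.55 t 5.7
```

```bash
for i in 1 2 3; do python3 jog.py '[[0,0,0,-0.185],[0,0,0,-0.185],[0,0,0,-0.185],[0,0,0,-0.185],[0,0,0,-0.185]]' >/dev/null; done; python3 jog.py '[[0,0,0,-0.185],[0,0,0,0],[0,0,0,0]]'; python3 -c "
from h import *
go(0.6336,-.0232,.018,1.705+np.pi/2)"
```

```text
time: 7.9
tool_pos: [0.5996, -0.0833, 0.1096]
tcp_rot: [-2.115, -2.238, -0.203]
wrist_force: [0.3, 0.3, -1.7]
width: 0.757
grip_force: 67.2
turn -0.081 shift [0.0427 0.0354 0.1004] q6 -0.41 t 7.9
```

```bash
python3 -c "
from h import *
s=bot.read_state();M=R.from_rotvec(s['tcp_rot']).as_matrix();print(M.round(4),s['q'])
for v in([-2.365,1.885,.063],[-2.367,1.854,.071],[3.13,-.26,.012]): print(R.from_rotvec(v).as_matrix()[:,2].round(4))
"
cat >> h.py <<'E'
def tilt():
    s=bot.read_state();z=R.from_rotvec(s["tcp_rot"]).as_matrix()[:,2];q=s["q"]
    print("toolz",z[:2].round(4),"tangential %.4f radial %.4f"%(z[1]*np.cos(q[0])-z[0]*np.sin(q[0]),z[0]*np.cos(q[0])+z[1]*np.sin(q[0])),"q",q.round(3),s["tool_pos"].round(3),"t",round(s["time"],1))
E
for i in 1 2; do python3 jog.py '[[0,0,0,-0.185],[0,0,0,-0.185],[0,0,0,-0.185],[0,0,0,-0.185],[0,0,0,-0.185]]' >/dev/null; done; python3 jog.py '[[0,0,0,-0.15],[0,0,0,0],[0,0,0,0]]'>/dev/null; python3 -c "
from h import *
tilt()"; python3 jog.py '[[0,0,0,-0.05],[0,0,0,-0.05],[0,0,0,-0.05],[0,0,0,0]]' >/dev/null;python3 -c "
from h import *
tilt()"
```

```text
toolz [0.0503 0.1333] tangential 0.1417 radial 0.0143 q [-0.26   0.226  1.894  0.168  1.014 -2.405] [ 0.601 -0.083  0.11 ] t 9.5
toolz [0.0498 0.131 ] tangential 0.1393 radial 0.0148 q [-0.257  0.226  1.893  0.165  1.014 -2.549] [ 0.601 -0.082  0.11 ] t 10.0
```

```bash
python3 jog.py '[[0,0,0,-0.05],[0,0,0,-0.05],[0,0,0,0]]' >/dev/null;python3 -c "
from h import *
tilt()"; python3 jog.py '[[0,0,0,-0.1],[0,0,0,0],[0,0,0,0]]' >/dev/null;python3 -c "
from h import *
tilt()"
```

```text
toolz [0.0411 0.0979] tangential 0.1042 radial 0.0202 q [-0.207  0.224  1.885  0.123  1.015 -2.551] [ 0.606 -0.064  0.114] t 10.4
toolz [0.0345 0.0643] tangential 0.0690 radial 0.0237 q [-0.161  0.224  1.881  0.081  1.015 -2.551] [ 0.608 -0.049  0.115] t 10.8
```

```bash
python3 jog.py '[[0,0,0,-0.1],[0,0,0,0],[0,0,0,0]]' >/dev/null;python3 -c "
from h import *
tilt()"; python3 jog.py '[[0,0,0,-0.08],[0,0,0,0],[0,0,0,0]]' >/dev/null;python3 -c "
from h import *
tilt()"
```

```text
toolz [0.0304 0.0302] tangential 0.0334 radial 0.0268 q [-0.113  0.223  1.878  0.039  1.013 -2.551] [ 0.611 -0.033  0.116] t 11.2
toolz [0.0288 0.0027] tangential 0.0048 radial 0.0285 q [-0.075  0.224  1.877  0.006  1.012 -2.551] [ 0.612 -0.019  0.116] t 11.5
```

```bash
for i in 1 2; do python3 jog.py '[[0,0,0,0.185],[0,0,0,0.185],[0,0,0,0.185],[0,0,0,0.185],[0,0,0,0.185]]' >/dev/null; done; python3 jog.py '[[0,0,0,0.185],[0,0,0,0.185],[0,0,0,0.185],[0,0,0,0]]' >/dev/null; python3 -c "
from h import *
tilt(); go(.39,-.03,.12,1.705+np.pi/2)"
```

```text
toolz [0.0289 0.0026] tangential 0.0048 radial 0.0286 q [-0.075  0.224  1.877  0.006  1.012 -0.148] [ 0.612 -0.019  0.116] t 13.3
turn -0.063 shift [ 0.0189 -0.2209 -0.0105] q6 -0.15 t 13.3
```

```bash
python3 jog.py '[[0,0,0,-0.063],[0.005,-0.055,0,0],[0.005,-0.055,0,0],[0.005,-0.055,0,0],[0.004,-0.055,0,0]]' >/dev/null; python3 -c "
from h import *
tilt()"; python3 jog.py '[[0,-0.02,0,0],[0,-0.02,0,0],[0,0,0,0]]' >/dev/null; python3 -c "
from h import *
tilt()"
```

```text
toolz [0.029  0.0025] tangential 0.0067 radial 0.0283 q [-0.144 -0.202  2.321  0.008  0.994 -0.285] [ 0.39  -0.029  0.109] t 13.9
toolz [0.0292 0.0025] tangential 0.0076 radial 0.0283 q [-0.176 -0.291  2.39   0.009  1.015 -0.315] [ 0.351 -0.034  0.108] t 14.3
```

```bash
python3 jog.py '[[0,-0.03,0,0],[0,-0.03,0,0],[0,0,0,0]]' >/dev/null; python3 -c "
from h import *
tilt()"; python3 jog.py '[[0,-0.02,0,0],[0,-0.02,0,0],[0,0,0,0]]' >/dev/null; python3 -c "
from h import *
tilt()"
```

```text
toolz [0.0293 0.0025] tangential 0.0094 radial 0.0278 q [-0.239 -0.442  2.489  0.011  1.067 -0.378] [ 0.292 -0.042  0.106] t 14.7
toolz [0.0306 0.0023] tangential 0.0111 radial 0.0286 q [-0.298 -0.554  2.548  0.012  1.119 -0.436] [ 0.253 -0.048  0.106] t 15.0
```

```bash
python3 jog.py '[[0,-0.02,0,0],[0,-0.01,0,0],[0,0,0,0]]' >/dev/null; python3 -c "
from h import *
tilt()"
```

```text
toolz [0.0246 0.0035] tangential 0.0117 radial 0.0219 q [-0.35  -0.623  2.568  0.013  1.175 -0.487] [ 0.231 -0.053  0.112] t 15.4
```

Right direction; continue in small steps.

```bash
python3 jog.py '[[0,-0.02,0,0],[0,-0.01,0,0],[0,0,0,0]]' >/dev/null; python3 -c "
from h import *
tilt()"; python3 jog.py '[[0,-0.01,0,0],[0,0,0,0]]' >/dev/null; python3 -c "
from h import *
tilt()"
```

```text
toolz [0.0128 0.0068] tangential 0.0113 radial 0.0091 q [-0.409 -0.678  2.569  0.012  1.241 -0.545] [ 0.212 -0.061  0.123] t 15.8
toolz [0.0083 0.008 ] tangential 0.0108 radial 0.0042 q [-0.431 -0.697  2.57   0.011  1.264 -0.568] [ 0.205 -0.063  0.127] t 16.0
```

```bash
python3 jog.py '[[0,-0.01,0,0],[0,0,0,0]]' >/dev/null; python3 -c "
from h import *
tilt(); go(.6336,-.0232,.10,1.705+np.pi/2)"
```

```text
toolz [0.0053 0.0089] tangential 0.0104 radial 0.0009 q [-0.455 -0.716  2.57   0.011  1.287 -0.591] [ 0.199 -0.066  0.131] t 16.3
turn -0.001 shift [-0.0164  0.4362  0.0335] q6 -0.59 t 16.3
```

```bash
python3 jog.py '[[-0.002,0.0545,0,0],[-0.002,0.0545,0,0],[-0.002,0.0545,0,0],[-0.002,0.0545,0,0],[-0.002,0.0545,0,0]]' >/dev/null; python3 jog.py '[[-0.002,0.0545,0,0],[-0.002,0.0545,0,0],[-0.002,0.0545,0,0],[0,0,0,0],[0,0,0,0]]'; python3 -c "
from h import *
tilt(); go(.6336,-.0232,.019,1.705+np.pi/2)"
```

```text
time: 17.52
tool_pos: [0.6323, -0.0232, 0.1319]
tcp_rot: [-2.065, -2.361, -0.013]
wrist_force: [0.0, -1.0, -1.0]
width: 0.754
grip_force: 67.3
toolz [0.002  0.0095] tangential 0.0096 radial 0.0013 q [-0.081  0.261  1.798  0.011  1.081 -0.22 ] [ 0.632 -0.023  0.132] t 17.5
turn -0.001 shift [-0.0012  0.0009  0.1129] q6 -0.22 t 17.5
```

```bash
python3 jog.py '[[0.002,0.001,0.06,0],[0,0,0.035,0],[0,0,0.011,0],[0,0,0.006,0],[0,0,0,0]]'; python3 jog.py '[[0,0,0,0],[0,0,0,0],[0,0,0,0]]' 1; python3 jog.py '[[0,0,-0.02,0],[0,0,-0.06,0],[0,-0.06,-0.02,0],[0,-0.06,0,0],[0,-0.06,0,0]]'; python3 - <<'E'
from h import *
for n in("top","side"): cv2.imwrite(f"pics/{n}1.png",viewer.read_camera(n)[:,:,::-1])
a=cv2.imread("pics/top1.png")[165:255,215:365]; b=cv2.imread("pics/side1.png")[235:345,230:320]
a=cv2.resize(a,None,fx=4,fy=4,interpolation=2);b=cv2.resize(b,None,fx=4,fy=4,interpolation=2)[:,:200*4]
o=np.zeros((440,960,3),np.uint8);o[:360,:600]=a;o[:440,600:960]=b;cv2.imwrite("pics/c1.png",cv2.resize(o,(800,367)))
E
```

```text
time: 18.15
tool_pos: [0.6354, -0.0202, 0.0226]
tcp_rot: [-2.068, -2.364, -0.018]
wrist_force: [0.2, -0.4, -1.4]
width: 0.751
grip_force: 67.3
time: 18.52
tool_pos: [0.6352, -0.0201, 0.0219]
tcp_rot: [-2.067, -2.364, -0.017]
wrist_force: [-0.1, 0.1, 0.1]
width: 0.998
grip_force: 0.0
time: 19.15
tool_pos: [0.4557, -0.0452, 0.1218]
tcp_rot: [2.068, 2.365, 0.018]
wrist_force: [-1.5, 0.3, 1.2]
width: 1.001
grip_force: 0.0
```

View pics/c1.png

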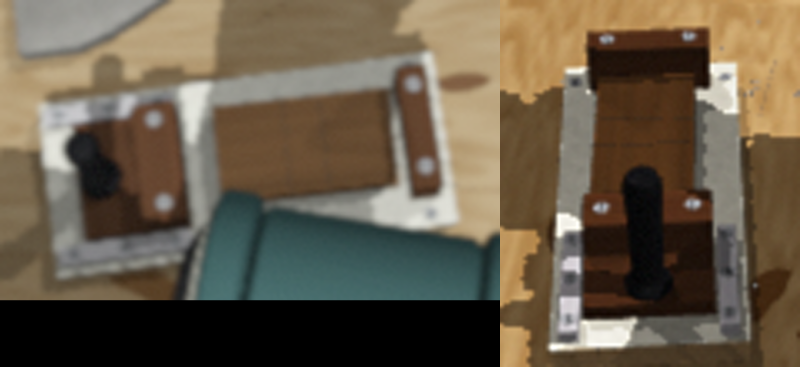

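The cheek lies on the bed just by the stop at about (305,140) in the top crop. It looks square and centred in both views. Next is core_b.

```bash
python3 -c "
from h import *
go(.4388,-.2535,.10,-.05+np.pi/2)"
```

```text
turn -1.388 shift [-0.0011 -0.2094  0.016 ] q6 -0.30 t 19.2
```

```bash
python3 jog.py '[[0,0,0,-0.174],[0,0,0,-0.174],[0,0,0,-0.174],[0,0,0,-0.174],[0,0,0,-0.174]]' >/dev/null; python3 jog.py '[[0,0,0,-0.174],[0,0,0,-0.174],[0,0,0,-0.17],[0,-0.053,0,0],[0,-0.053,0,0]]'>/dev/null; python3 jog.py '[[0,-0.053,0,0],[0,-0.0505,0,0],[0,0,0.03,0],[0,0,0,0]]'; python3 - <<'E'
from h import *
go(.4388,-.2535,.003,-.05+np.pi/2);tilt()
T=viewer.read_camera("top");S=viewer.read_camera("side")
cv2.imwrite("pics/top2.png",T[:,:,::-1]);cv2.imwrite("pics/side2.png",S[:,:,::-1])
wh={"top":lambda h:(h[...,1]<42),"side":lambda h:(h[...,1]<60)&(h[...,2]>80)}
print(box("top",T,wh["top"],(215,172,362,255),(.27,.12,.018)))
print(box("top",T,lambda h:(h[...,1]>80)&(h[...,0]<18),(276,188,334,228),(.12,.066,.018),.018))
h=cv2.cvtColor(T,cv2.COLOR_RGB2HSV);print(h[208,280:345:4].tolist())
E
```

```text
time: 21.0
tool_pos: [0.4448, -0.2536, 0.0867]
tcp_rot: [0.08, 3.139, 0.018]
wrist_force: [-0.0, 0.1, -0.0]
width: 0.999
grip_force: 0.0
turn -0.001 shift [ 0.0061 -0.0012  0.0837] q6 -2.10 t 21.0
toolz [0.0015 0.0115] tangential 0.0105 radial -0.0050 q [-0.574  0.099  2.085  0.013  0.963 -2.101] [ 0.445 -0.254  0.087] t 21.0
(array([0.6278, 0.0193]), -1.435, [np.float64(2.8), np.float64(0.2)])
(array([ 0.6357, -0.0219]), -1.476, [np.float64(-0.7), np.float64(-3.2)])
[[15, 96, 111], [15, 126, 111], [15, 130, 112], [15, 130, 114], [14, 130, 116], [15, 124, 111], [15, 131, 115], [15, 132, 106], [16, 122, 100], [15, 132, 106], [15, 131, 105], [15, 128, 106], [14, 130, 106], [14, 102, 85], [15, 49, 62], [12, 134, 63], [12, 128, 64]]
```

```bash
python3 - <<'E'
from h import *
J=np.array([.628,.0184]);a=1.706;ux=np.array([np.cos(a),np.sin(a)]);uy=np.array([-ux[1],ux[0]])
for n in("top","side"):
    I=cv2.cvtColor(cv2.imread(f"pics/{n}2.png"),cv2.COLOR_BGR2HSV)[:,:,1].astype(np.float32)
    for x in(-.07,-.06,-.05,-.04,-.03):
        ys=np.arange(-.085,-.015,.0005);r=[]
        for z in(.018,.036):
            px=np.array([project(n,[*(J+ux*x+uy*y),z]) for y in ys],np.float32)
            s=cv2.remap(I,px[:,:1],px[:,1:],cv2.INTER_LINEAR)[:,0]
            if z==.018: m=ys<-.045; k=s[m]; t=(k[:6].mean()+k.min())/2; j=np.argmax(k<t); r.append(ys[m][j])
            else: m=ys>-.05; k=s[m]; t=(k[-15:].mean()+k.min())/2; i0=k.argmin(); j=i0+np.argmax(k[i0:]>t); r.append(ys[m][j])
        print(n,x,np.array(r).round(4))
E
```

```text
top -0.07 [-0.059  -0.0325]
top -0.06 [-0.059  -0.0325]
top -0.05 [-0.059 -0.033]
top -0.04 [-0.0595 -0.033 ]
top -0.03 [-0.0595 -0.0335]
side -0.07 [-0.059  -0.0335]
side -0.06 [-0.059 -0.034]
side -0.05 [-0.059  -0.0345]
side -0.04 [-0.0595 -0.035 ]
side -0.03 [-0.0585 -0.035 ]
```

```bash
python3 jog.py '[[0.006,-0.001,0.05,0],[0,0,0.02,0],[0,0,0.01,0],[0,0,0.0037,0],[0,0,0,0]]'; python3 jog.py '[[0,0,0,0],[0,0,0,0],[0,0,0,0],[0,0,0,0],[0,0,0,0]]' 0 60;  python3 jog.py '[[0,0,-0.03,0],[0,0,-0.06,0],[0,0,-0.04,0],[0,0,0,0]]'
```

```text
time: 21.72
tool_pos: [0.4415, -0.254, 0.0051]
tcp_rot: [0.076, 3.135, 0.013]
wrist_force: [-0.8, 0.6, -0.9]
width: 1.0
grip_force: 0.0
time: 22.35
tool_pos: [0.4417, -0.2544, 0.0055]
tcp_rot: [0.077, 3.134, 0.013]
wrist_force: [-0.3, 1.4, 5.5]
width: 0.754
grip_force: 66.7
time: 22.85
tool_pos: [0.4427, -0.2569, 0.1385]
tcp_rot: [0.077, 3.128, 0.007]
wrist_force: [0.2, 0.3, -1.7]
width: 0.754
grip_force: 66.8
```

```bash
cat >> h.py <<'E'
J=np.array([.628,.0184]);JA=1.706
def jf(x,y,j=J,a=JA): return j+x*np.array([np.cos(a),np.sin(a)])+y*np.array([-np.sin(a),np.cos(a)])
def edge(n,sat,z,xs,y0,y1,rise):
    """far edge (jig frame, nominal) at height z: first half-level crossing of saturation; returns line fit offset at x=-.044, slope, rms"""
    ys=np.arange(y0,y1,.0002);r=[]
    for x in xs:
        px=np.array([project(n,[*jf(x,y),z]) for y in ys],np.float32)
        s=cv2.remap(sat,px[:,:1],px[:,1:],cv2.INTER_LINEAR)[:,0]
        t=(s[:10].mean()+s[-10:].mean())/2; r.append(ys[np.argmax(s>t if rise else s<t)])
    r=np.array(r); 
    for _ in range(3):
        p=np.polyfit(np.array(xs)+.044,r,1); e=r-np.polyval(p,np.array(xs)+.044); g=abs(e)<max(2*np.median(abs(e)),.0004); xs=np.array(xs)[g]; r=r[g]
    return round(p[1]*1e3,2),round(p[0],4),len(r)
E
python3 - <<'E'
from h import *
for n in("top","side"):
    I=cv2.cvtColor(cv2.imread(f"pics/{n}2.png"),cv2.COLOR_BGR2HSV)[:,:,1].astype(np.float32)
    print(n,"bed",edge(n,I,.018,np.arange(-.09,.12,.005),-.07,-.051,False),"cheek",edge(n,I,.036,np.arange(-.085,.005,.004),-.043,-.022,True))
go(*jf(-.076,.0005),.12,1.705+np.pi/2)
E
```

```text
Traceback (most recent call last):
  File "h.py", line 52, in edge
    px=np.array([project(n,[*jf(x,y),z]) for y in ys],np.float32)
                 ~~~~~~~^^^^^^^^^^^^^^^^
  File "h.py", line 10, in project
    i=viewer.camera_info(n);E=np.linalg.inv(i["extrinsics"]);p=i["intrinsics"]@(E[:3,:3]@np.array(P)+E[:3,3]);return p[:2]/p[2]
ValueError: time passes only in moves, steps and waits
```

```bash
sed -i 's/bot\.camera_info(n)/caminfo(n)/; s/^from scipy.*/&\nimport functools\ncaminfo=functools.lru_cache(viewer.camera_info)/' h.py
python3 - <<'E'
from h import *
for n in("top","side"):
    I=cv2.cvtColor(cv2.imread(f"pics/{n}2.png"),cv2.COLOR_BGR2HSV)[:,:,1].astype(np.float32)
    print(n,"bed",edge(n,I,.018,np.arange(-.09,.12,.005),-.07,-.051,False),"cheek",edge(n,I,.036,np.arange(-.085,.005,.004),-.043,-.022,True))
go(*jf(-.076,.0005),.12,1.705+np.pi/2)
E
```

```text
top bed (np.float64(-59.72), np.float64(-0.0023), 33) cheek (np.float64(-33.19), np.float64(-0.0238), 22)
side bed (np.float64(-59.27), np.float64(-0.0019), 35) cheek (np.float64(-34.61), np.float64(-0.0299), 22)
turn 1.387 shift [0.172  0.2198 0.0218] q6 -2.11 t 22.9
```

```bash
sed -i 's/^J=.*/J=np.array([.6275,.0183]);JA=1.704/' h.py; python3 jog.py '[[0,0,0,0.174],[0,0,0,0.174],[0,0,0,0.174],[0,0,0,0.174],[0,0,0,0.174]]' >/dev/null; python3 jog.py '[[0,0,0,0.174],[0,0,0,0.174],[0,0,0,0.17],[0.034,0.044,0,0],[0.034,0.044,0,0]]'>/dev/null; python3 jog.py '[[0.034,0.044,0,0],[0.034,0.044,0,0],[0.034,0.044,0,0],[0,0,0,0],[0,0,0,0]]'; python3 -c "
from h import *
tilt();go(*jf(-.077,0),.043,JA+np.pi/2)"
```

```text
time: 24.72
tool_pos: [0.6337, -0.0571, 0.1347]
tcp_rot: [-2.064, -2.361, -0.012]
wrist_force: [-0.6, 0.2, -0.1]
width: 0.754
grip_force: 66.8
toolz [0.0009 0.0093] tangential 0.0093 radial -0.0004 q [-0.134  0.266  1.786  0.011  1.09  -0.273] [ 0.634 -0.057  0.135] t 24.7
turn 0.001 shift [-0.0023  0.0036  0.0917] q6 -0.27 t 24.7
```

```bash
python3 jog.py '[[-0.0023,0.0036,0.05,0],[0,0,0.025,0],[0,0,0,0]]' >/dev/null; python3 -c "
from h import *
go(*jf(-.077,0),.043,JA+np.pi/2)"
```

```text
turn -0.002 shift [0.0008 0.0026 0.0152] q6 -0.28 t 25.1
```

```bash
python3 jog.py '[[0.0008,0.0026,0.008,0],[0,0,0.006,0],[0,0,0.002,0],[0,0,0,0]]'; python3 -c "
from h import *
go(*jf(-.077,0),.043,JA+np.pi/2)"
```

```text
time: 25.6
tool_pos: [0.6423, -0.057, 0.0461]
tcp_rot: [-2.067, -2.363, -0.016]
wrist_force: [0.9, -0.4, 0.0]
width: 0.757
grip_force: 66.8
turn 0.000 shift [-0.0004 -0.0047  0.0031] q6 -0.27 t 25.6
```

```bash
python3 jog.py '[[0,-0.0046,0,0],[0,0,0,0],[0,0,0,0]]' >/dev/null; python3 -c "
from h import *
go(*jf(-.077,0),.043,JA+np.pi/2)"
```

```text
turn 0.000 shift [-0.0004  0.0001  0.0029] q6 -0.28 t 26.0
```

Now lower, release, then centre the cheek and core together by dropping the fingers and closing gently.

```bash
python3 jog.py '[[0,0,0.0025,0],[0,0,0.001,0],[0,0,0,0]]' |grep -E "pos|wrist"; python3 jog.py '[[0,0,0,0],[0,0,0,0],[0,0,0,0]]' 1 |grep -E "pos|wrist"; python3 jog.py '[[0,0,0.012,0],[0,0,0.01,0],[0,0,0,0],[0,0,0,0]]'|grep -E "pos|wrist"; python3 -c "
from h import *
go(*jf(-.077,0),.019,JA+np.pi/2)"
```

```text
tool_pos: [0.6375, -0.0575, 0.0421]
wrist_force: [0.5, -0.9, -1.4]
tool_pos: [0.6377, -0.0576, 0.0424]
wrist_force: [-0.4, -0.5, -1.1]
tool_pos: [0.6374, -0.0573, 0.0199]
wrist_force: [0.5, -0.8, 0.4]
turn 0.000 shift [-0.0007  0.0002  0.0009] q6 -0.28 t 27.2
```

```bash
python3 jog.py '[[0,0,0,0],[0,0,0,0],[0,0,0,0],[0,0,0,0]]' 0 25 |grep -E "pos|wrist|width|grip"; python3 jog.py '[[0,0,0,0],[0,0,0,0],[0,0,0,0]]' 1 60|grep -E "pos|wrist"; python3 jog.py '[[0,0,-0.04,0],[0,0,-0.06,0],[0,0,-0.01,0],[0,0,0,0]]' >/dev/null; python3 -c "
from h import *
go(.555,-.3165,.10,.40+np.pi/2)"
```

```text
tool_pos: [0.6384, -0.0575, 0.0209]
wrist_force: [0.7, 0.1, 2.3]
width: 0.77
grip_force: 28.4
tool_pos: [0.6372, -0.0573, 0.0199]
wrist_force: [0.1, 0.5, -0.0]
turn 1.304 shift [-0.177   0.2056  0.0285] q6 -0.27 t 28.6
```

```bash
python3 jog.py '[[0,0,0,0.186],[0,0,0,0.186],[0,0,0,0.186],[0,0,0,0.186],[0,0,0,0.186]]' >/dev/null; python3 jog.py '[[0,0,0,0.186],[0,0,0,0.188],[-0.035,0.041,0,0],[-0.035,0.041,0,0],[-0.035,0.041,0,0]]'>/dev/null; python3 jog.py '[[-0.035,0.041,0,0],[-0.037,0.041,0.02,0],[0,0,0,0],[0,0,0,0]]'; python3 - <<'E'
from h import *
go(.555,-.3165,.003,.4+np.pi/2);tilt()
for n in("top","side"):
    T=viewer.read_camera(n);cv2.imwrite(f"pics/{n}3.png",T[:,:,::-1])
    I=cv2.cvtColor(T,cv2.COLOR_RGB2HSV)[:,:,1].astype(np.float32)
    print(n,"bed",edge(n,I,.018,np.arange(-.09,.12,.005),-.07,-.051,False),"cheek",edge(n,I,.036,np.arange(-.04,.005,.004),-.043,-.022,True),"core",edge(n,I,.063,np.arange(-.092,-.06,.004),-.043,-.022,True))
a=cv2.imread("pics/top3.png")[165:255,215:365]; b=cv2.imread("pics/side3.png")[235:345,230:320]
a=cv2.resize(a,None,fx=4,fy=4,interpolation=2);b=cv2.resize(b,None,fx=4,fy=4,interpolation=2)
o=np.zeros((440,960,3),np.uint8);o[:360,:600]=a;o[:440,600:960]=b;cv2.imwrite("pics/c3.png",cv2.resize(o,(800,367)))
E
```

```text
time: 30.35
tool_pos: [0.5528, -0.3151, 0.1051]
tcp_rot: [-3.068, -0.621, -0.006]
wrist_force: [0.4, 0.2, 0.9]
width: 1.002
grip_force: 0.0
turn -0.000 shift [0.0009 0.0033 0.102 ] q6 0.60 t 30.4
toolz [0.0013 0.0121] tangential 0.0109 radial -0.0053 q [-0.563  0.298  1.805  0.013  1.044  0.602] [ 0.553 -0.315  0.105] t 30.4
top bed (np.float64(-60.37), np.float64(-0.0004), 38) cheek (np.float64(-32.46), np.float64(-0.0341), 12) core (np.float64(-30.87), np.float64(0.0089), 8)
side bed (np.float64(-59.74), np.float64(-0.001), 36) cheek (np.float64(-34.09), np.float64(-0.033), 12) core (np.float64(-34.41), np.float64(0.0893), 8)
```

View pics/c3.png

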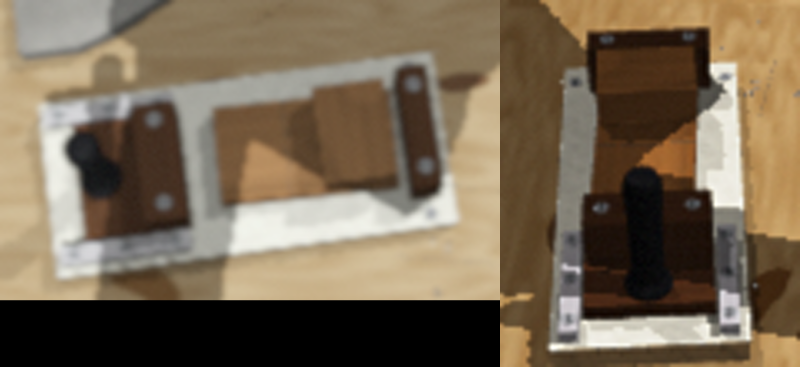

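Views show core_b on the cheek beside the stop, at (350,135) in the top crop. The cheek looks yawed by about 0.03 rad, so I'll square it with a second squeeze near its other end. Now the gauge.

```bash
python3 jog.py '[[0.001,0.003,0.05,0],[0,0,0.03,0],[0,0,0.015,0],[0,0,0.006,0],[0,0,0,0]]'|grep -E "pos|wrist"; python3 jog.py '[[0,0,0,0],[0,0,0,0],[0,0,0,0],[0,0,0,0],[0,0,0,0]]' 0 80|grep -E "pos|wrist|width|grip";  python3 jog.py '[[0,0,-0.03,0],[0,0,-0.06,0],[0,0,-0.04,0],[0,0,0,0]]'|grep -E "pos|wrist|grip"; python3 -c "
from h import *
go(*jf(-.036,0),.12,JA+np.pi/2)"
```

```text
tool_pos: [0.5577, -0.3174, 0.0072]
wrist_force: [1.0, 0.1, -0.0]
tool_pos: [0.558, -0.3182, 0.0082]
wrist_force: [0.2, 1.1, 5.9]
width: 0.57
grip_force: 85.5
tool_pos: [0.5587, -0.3205, 0.1409]
wrist_force: [0.9, -0.6, -3.4]
grip_force: 84.7
turn -1.303 shift [0.2906 0.1129 0.0232] q6 0.60 t 32.2
```

```bash
python3 jog.py '[[0,0,0,-0.186],[0,0,0,-0.186],[0,0,0,-0.186],[0,0,0,-0.186],[0,0,0,-0.186]]' >/dev/null; python3 jog.py '[[0,0,0,-0.186],[0,0,0,-0.187],[0.049,0.018,0,0],[0.049,0.018,0,0],[0.049,0.018,0,0]]'>/dev/null; python3 jog.py '[[0.049,0.018,0,0],[0.049,0.018,0,0],[0.047,0.018,0.02,0],[0,0,0.03,0],[0,0,0,0]]' >/dev/null;python3 jog.py '[[0,0,0,0],[0,0,0,0]]'; python3 -c "
from h import *
go(*jf(-.034,0),.048,JA+np.pi/2)"
```

```text
time: 34.33
tool_pos: [0.6255, -0.0154, 0.0907]
tcp_rot: [-2.07, -2.362, -0.018]
wrist_force: [-0.1, -0.8, -2.1]
width: 0.577
grip_force: 84.5
turn -0.001 shift [-0.0012  0.0061  0.0427] q6 -0.21 t 34.3
```

```bash
python3 jog.py '[[-0.001,0.0045,0.02,0],[0,0,0.018,0],[0,0,0.004,0],[0,0,0,0],[0,0,0,0]]'|grep -E "pos|wrist"; python3 -c "
from h import *
go(*jf(-.034,0),.045,JA+np.pi/2)"
```

```text
tool_pos: [0.63, -0.0145, 0.0481]
wrist_force: [-0.1, -0.7, -2.3]
turn -0.000 shift [-0.0012  0.0019  0.0031] q6 -0.21 t 35.0
```

```bash
python3 jog.py '[[-0.001,0.0018,0.0015,0],[0,0,0.0015,0],[0,0,0.0005,0],[0,0,0,0]]'|grep -E "pos|wrist"; python3 -c "
from h import *
go(*jf(-.034,0),.0445,JA+np.pi/2)"; python3 jog.py '[[0,0,0,0],[0,0,0,0],[0,0,0,0]]' 1 60|grep -E "pos|wrist"; python3 jog.py '[[0,0,-0.03,0],[0,0,-0.06,0],[0,0,-0.01,0],[0,0,0,0]]' >/dev/null; python3 -c "
from h import *
go(.4258,.2455,.10,.35+np.pi/2)"
```

```text
tool_pos: [0.6317, -0.0152, 0.0445]
wrist_force: [-0.3, 0.2, -0.4]
turn -0.000 shift [-0.0002  0.0003 -0.    ] q6 -0.21 t 35.5
tool_pos: [0.6317, -0.0152, 0.0445]
wrist_force: [0.1, 0.2, 0.7]
turn 1.354 shift [-0.1043 -0.3162  0.0464] q6 -0.21 t 36.3
```

```bash
python3 jog.py '[[0,0,-0.01,0.188],[0,0,0,0.188],[0,0,0,0.188],[0,0,0,0.188],[0,0,0,0.188]]' >/dev/null; python3 jog.py '[[0,0,0,0.188],[0,0,0,0.188],[0,0,0,0.038],[-0.0174,-0.0527,0,0],[-0.0174,-0.0527,0,0]]'>/dev/null; python3 jog.py '[[-0.0174,-0.0527,0,0],[-0.0174,-0.0527,0,0],[-0.0174,-0.0527,0.02,0],[-0.0174,-0.0527,0.03,0],[0,0,0,0]]'>/dev/null;python3 jog.py '[[0,0,0,0],[0,0,0,0]]'; python3 - <<'E'
from h import *
go(.4258,.2455,.004,.35+np.pi/2);tilt()
for n in("top","side"):
    T=viewer.read_camera(n);cv2.imwrite(f"pics/{n}4.png",T[:,:,::-1])
a=cv2.imread("pics/top4.png")[165:255,215:365]; b=cv2.imread("pics/side4.png")[235:345,230:320]
a=cv2.resize(a,None,fx=4,fy=4,interpolation=2);b=cv2.resize(b,None,fx=4,fy=4,interpolation=2)
o=np.zeros((440,960,3),np.uint8);o[:360,:600]=a;o[:440,600:960]=b;cv2.imwrite("pics/c4.png",cv2.resize(o,(800,367)))
E
```

```text
time: 38.45
tool_pos: [0.4252, 0.2437, 0.106]
tcp_rot: [-3.085, -0.548, -0.011]
wrist_force: [0.6, 0.5, -0.5]
width: 1.0
grip_force: 0.0
turn 0.002 shift [ 0.0004 -0.0007  0.102 ] q6 1.68 t 38.5
toolz [0.0053 0.0093] tangential 0.0059 radial 0.0089 q [0.465 0.024 2.123 0.007 0.985 1.681] [0.425 0.244 0.106] t 38.5
```

View pics/c4.png

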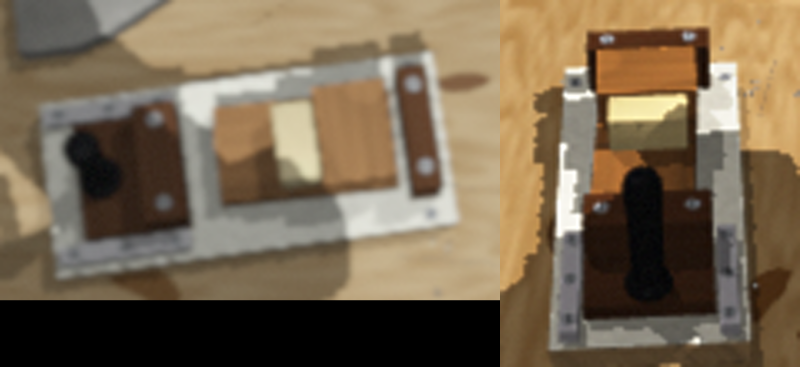

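The gauge lies between, at (297,140), crosswise and right beside core_b. Now core_a.

```bash
python3 jog.py '[[0,-0.002,0.05,0],[0,0,0.03,0],[0,0,0.015,0],[0,0,0.006,0],[0,0,0,0]]'|grep -E "pos|wrist"; python3 jog.py '[[0,0,0,0],[0,0,0,0],[0,0,0,0],[0,0,0,0],[0,0,0,0]]' 0 60|grep -E "pos|wrist|width|grip";  python3 jog.py '[[0,0,-0.03,0],[0,0,-0.06,0],[0,0,-0.05,0],[0,0,0,0]]'|grep -E "pos|wrist|grip"; python3 -c "
from h import *
go(*jf(.005,0),.14,JA+np.pi/2)"
```

```text
tool_pos: [0.4248, 0.2473, 0.0055]
wrist_force: [0.6, 0.2, 0.5]
tool_pos: [0.4255, 0.248, 0.0065]
wrist_force: [-0.7, -1.3, 6.8]
width: 0.757
grip_force: 67.2
tool_pos: [0.4269, 0.2478, 0.1505]
wrist_force: [0.7, -0.0, -1.6]
grip_force: 66.7
turn -1.350 shift [-0.2493  0.1682  0.0102] q6 1.69 t 40.3
```

```bash
python3 jog.py '[[0,0,0,-0.188],[0,0,0,-0.188],[0,0,0,-0.188],[0,0,0,-0.188],[0,0,0,-0.188]]' >/dev/null; python3 jog.py '[[0,0,0,-0.188],[0,0,0,-0.188],[0,0,0,-0.034],[-0.05,0.0336,0,0],[-0.05,0.0336,0,0]]'>/dev/null; python3 jog.py '[[-0.05,0.0336,0,0],[-0.05,0.0336,0,0],[-0.05,0.0336,0,0],[0,0,0.04,0],[0,0,0.02,0]]'>/dev/null;python3 jog.py '[[0,0,0,0],[0,0,0,0],[0,0,0,0]]'; python3 -c "
from h import *
go(*jf(.005,0),.047,JA+np.pi/2)"
```

```text
time: 42.55
tool_pos: [0.6234, 0.0208, 0.0855]
tcp_rot: [-2.072, -2.36, -0.019]
wrist_force: [-0.6, 0.3, -0.7]
width: 0.755
grip_force: 66.6
turn -0.004 shift [0.0017 0.0034 0.0386] q6 -0.15 t 42.5
```

```bash
python3 jog.py '[[0.002,0.002,0.018,-0.003],[0,0,0.018,0],[0,0,0.002,0],[0,0,0,0],[0,0,0,0]]'|grep -E "pos|wrist"; python3 -c "
from h import *
go(*jf(.005,0),.0435,JA+np.pi/2)"
```

```text
tool_pos: [0.6246, 0.0227, 0.046]
wrist_force: [-0.6, -0.1, -0.7]
turn -0.001 shift [0.0003 0.0023 0.0025] q6 -0.15 t 43.2
```

```bash
python3 jog.py '[[0,0.0022,0.0015,0],[0,0,0.001,0],[0,0,0.0005,0],[0,0,0,0]]'|grep -E "pos|wrist"; python3 -c "
from h import *
go(*jf(.005,0),.0435,JA+np.pi/2)"; python3 jog.py '[[0,0,0,0],[0,0,0,0],[0,0,0,0]]' 1 40|grep -E "pos|wrist"; python3 jog.py '[[0,0,0.012,0],[0,0,0.012,0],[0,0,0,0],[0,0,0,0]]' >/dev/null; python3 -c "
from h import *
go(*jf(.005,0),.019,JA+np.pi/2)"
```

```text
tool_pos: [0.6265, 0.023, 0.043]
wrist_force: [-0.3, -0.0, 0.4]
turn -0.001 shift [ 0.0002  0.0003 -0.0005] q6 -0.15 t 43.7
tool_pos: [0.6264, 0.0231, 0.0428]
wrist_force: [-0.2, -0.4, 0.2]
turn -0.001 shift [-0.0001  0.0006 -0.0007] q6 -0.15 t 44.5
```

```bash
python3 jog.py '[[0,0.0005,0,0],[0,0,0,0],[0,0,0,0],[0,0,0,0],[0,0,0,0]]' 0 40|grep -E "pos|wrist|width"; python3 jog.py '[[0,0,0,0],[0,0,0,0],[0,0,0,0]]' 1 60|grep -E "pos|wrist"; python3 jog.py '[[0,0,-0.04,0],[0,0,-0.06,0],[0,-0.05,-0.03,0],[0,-0.06,0,0],[0,-0.06,0,0]]' >/dev/null;  python3 jog.py '[[0.03,-0.04,0,0],[0.04,0,0,0],[0.05,0,0,0],[0.05,0,0,0]]'; python3 - <<'E'
from h import *
for n in("top","side"):
    T=viewer.read_camera(n);cv2.imwrite(f"pics/{n}5.png",T[:,:,::-1])
    I=cv2.cvtColor(T,cv2.COLOR_RGB2HSV)[:,:,1].astype(np.float32)
    print(n,"bed",edge(n,I,.018,np.arange(-.09,.12,.005),-.07,-.051,False),"cores",edge(n,I,.063,np.arange(-.092,-.06,.004),-.043,-.022,True),edge(n,I,.063,np.arange(-.012,.022,.004),-.043,-.022,True))
a=cv2.imread("pics/top5.png")[165:255,215:365]; b=cv2.imread("pics/side5.png")[235:345,230:320]
a=cv2.resize(a,None,fx=4,fy=4,interpolation=2);b=cv2.resize(b,None,fx=4,fy=4,interpolation=2)
o=np.zeros((440,960,3),np.uint8);o[:360,:600]=a;o[:440,600:960]=b;cv2.imwrite("pics/c5.png",cv2.resize(o,(800,367)))
E
```

```text
tool_pos: [0.6284, 0.0234, 0.0198]
wrist_force: [3.8, 1.3, 4.7]
width: 0.771
tool_pos: [0.6258, 0.0233, 0.0178]
wrist_force: [-1.0, 0.1, -0.2]
time: 46.68
tool_pos: [0.3952, 0.1641, 0.149]
tcp_rot: [-2.07, -2.36, -0.016]
wrist_force: [1.7, 0.3, -0.1]
width: 1.0
grip_force: 0.0
top bed (np.float64(-60.71), np.float64(0.0031), 27) cores (np.float64(-31.55), np.float64(0.0315), 8) (np.float64(-32.76), np.float64(-0.005), 9)
side bed (np.float64(-59.94), np.float64(0.0005), 28) cores (np.float64(-34.18), np.float64(0.0913), 7) (np.float64(-33.25), np.float64(-0.0092), 9)
```

View pics/c5.png

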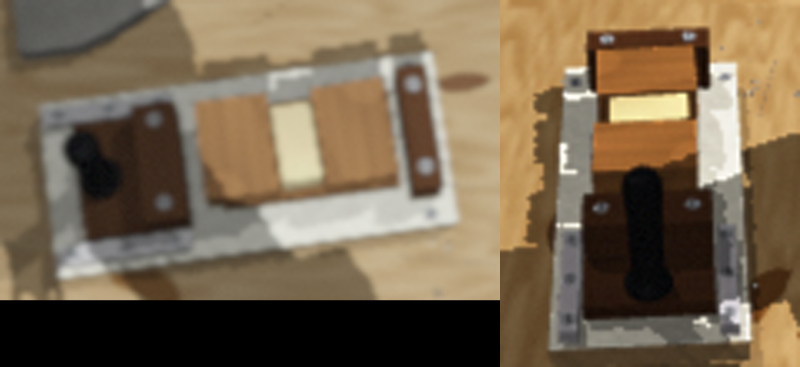

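Both cores and the gauge sit on the cheek, with core_a at (237,145) and small gaps. Next I'll locate the jaw and grip its handle.

```bash
python3 - <<'E'
from h import *
for n,r in(("top",(225,190,258,226)),("side",(255,270,295,330))):
    a=cv2.imread(f"pics/{n}5.png");
    p,_=plane(n,[[271.4,216]],.056)
def tj(p): d=p-J; return (d@np.array([np.cos(JA),np.sin(JA)])).round(4),(d@np.array([-np.sin(JA),np.cos(JA)])).round(4)
print("face x",tj(p[0]))
a=cv2.imread("pics/top5.png"); m=(a.max(2)<38).astype(np.uint8); m[:190]=0;m[240:]=0;m[:,:225]=0;m[:,262:]=0
v,u=np.nonzero(m);print(len(u),u.min(),u.max(),v.min(),v.max())
k=u<u.min()+8; print("handle top",tj(plane("top",[[u.min()+4,v[u<u.min()+6].mean()]],.119)[0][0]))
p=jf(.101,0);go(*p,.14,JA+np.pi/2)
E
```

```text
face x (np.float64(-0.2415), np.float64(-0.0057))
207 235 251 204 224
handle top (np.float64(0.0972), np.float64(0.0072))
turn 0.004 shift [-0.0769  0.2109  0.0095] q6 0.19 t 46.8
```

```bash
python3 - <<'E'
from h import *
def tj(p): d=p-J; return (d@np.array([np.cos(JA),np.sin(JA)])).round(4),(d@np.array([-np.sin(JA),np.cos(JA)])).round(4)
print(tj(plane("top",[[239.6,210]],.119)[0][0]),tj(plane("top",[[271.4,216]],.056)[0][0]),tj(plane("side",[[600+0,0]],.1)[0][0]))
# side: handle top centre in c5 at (643,178)
u=(643/.8333-600)/4+230; v=178/.8333/4+235
print(u,v,tj(plane("side",[[u,v]],.119)[0][0]))
E
```

```text
(np.float64(0.0957), np.float64(0.0048)) (np.float64(0.0374), np.float64(0.0106)) (np.float64(-2.0077), np.float64(1.6315))
272.9077163086523 288.40213608544343 (np.float64(0.0995), np.float64(0.0019))
```

```bash
python3 jog.py '[[-0.02,0.053,-0.01,0.004],[-0.02,0.053,0,0],[-0.02,0.053,0,0],[-0.02,0.052,0,0],[0,0,0,0]]' >/dev/null; python3 jog.py '[[0,0,0,0],[0,0,0,0]]' >/dev/null; python3 -c "
from h import *
go(*jf(.098,0),.075,JA+np.pi/2)"
```

```text
turn -0.005 shift [0.0039 0.0009 0.0844] q6 0.00 t 47.6
```

```bash
python3 jog.py '[[0.004,0.001,0.03,-0.004],[0,0,0.03,0],[0,0,0.018,0],[0,0,0.004,0],[0,0,0,0]]'|grep -E "pos|wrist"; python3 -c "
from h import *
go(*jf(.098,0),.075,JA+np.pi/2)"
```

```text
tool_pos: [0.6165, 0.1158, 0.0783]
wrist_force: [0.2, 1.1, 0.5]
turn -0.001 shift [-0.0001 -0.0021  0.0033] q6 0.00 t 48.3
```

```bash
python3 jog.py '[[0,-0.002,0.001,0],[0,0,0,0],[0,0,0,0],[0,0,0,0],[0,0,0,0]]' 0 80; python3 jog.py '[[-0.004,0,0,0],[-0.004,0,0,0],[-0.004,0,0,0],[-0.002,0,0,0],[0,0,0,0]]'; python3 -c "
from h import *
go(*jf(.0734,0),.075,JA+np.pi/2)"
```

```text
time: 48.9
tool_pos: [0.6146, 0.1154, 0.0772]
tcp_rot: [-2.069, -2.361, -0.017]
wrist_force: [-0.7, -0.4, 4.8]
width: 0.248
grip_force: 78.0
time: 49.52
tool_pos: [0.6164, 0.1017, 0.0772]
tcp_rot: [-2.069, -2.361, -0.017]
wrist_force: [-2.9, 1.5, 5.7]
width: 0.252
grip_force: 78.2
turn -0.001 shift [-0.0107 -0.0001  0.0021] q6 -0.02 t 49.5
```

```bash
f='pos|wrist'; python3 jog.py '[[-0.003,0,0,0],[-0.003,0,0,0],[-0.002,0,0,0],[0,0,0,0]]'|grep -E "$f"; python3 jog.py '[[-0.002,0,0,0],[0,0,0,0],[0,0,0,0]]'|grep -E "$f"; python3 -c "
from h import *
go(*jf(.0734,0),.075,JA+np.pi/2)"
```

```text
tool_pos: [0.6174, 0.0944, 0.0772]
wrist_force: [-2.2, 4.2, 6.4]
tool_pos: [0.6176, 0.0926, 0.0772]
wrist_force: [-2.9, 3.3, 6.5]
turn -0.002 shift [-0.0016 -0.0001  0.0022] q6 -0.04 t 50.4
```

```bash
f='pos|wrist'; python3 jog.py '[[-0.002,0,0,0],[0,0,0,0],[0,0,0,0]]'|grep -E "$f"; python3 jog.py '[[-0.002,0,0,0],[0,0,0,0],[0,0,0,0]]'|grep -E "$f"; python3 jog.py '[[-0.002,0,0,0],[0,0,0,0],[0,0,0,0]]'|grep -E "$f"
```

```text
tool_pos: [0.6178, 0.0914, 0.0772]
wrist_force: [-3.4, 7.2, 6.3]
tool_pos: [0.6178, 0.0914, 0.0772]
wrist_force: [-3.6, 12.7, 6.5]
tool_pos: [0.6178, 0.0914, 0.0773]
wrist_force: [-4.1, 19.7, 6.9]
```

```bash
f='pos|wrist'; python3 jog.py '[[0.0035,0,0,0],[0,0,0,0]]'|grep -E "$f"; python3 jog.py '[[0,0,0,0],[0,0,0,0],[0,0,0,0]]' 1 60|grep -E "$f"; python3 jog.py '[[0,0,-0.04,0],[0,0,-0.04,0],[0,-0.05,0,0],[0,-0.06,0,0],[0,-0.06,0,0]]' >/dev/null; python3 jog.py '[[0,-0.02,0,0],[0,0,0,0],[0,0,0,0]]' |grep pos; python3 - <<'E'
from h import *
go(.4293,.0721,.10,-.105+np.pi/2)
for n in("top","side"):
    T=viewer.read_camera(n);cv2.imwrite(f"pics/{n}6.png",T[:,:,::-1])
a=cv2.imread("pics/top6.png")[165:255,215:365]; b=cv2.imread("pics/side6.png")[235:345,230:320]
a=cv2.resize(a,None,fx=4,fy=4,interpolation=2);b=cv2.resize(b,None,fx=4,fy=4,interpolation=2)
o=np.zeros((440,960,3),np.uint8);o[:360,:600]=a;o[:440,600:960]=b;cv2.imwrite("pics/c6.png",cv2.resize(o,(800,367)))
E
```

```text
tool_pos: [0.6178, 0.0914, 0.0772]
wrist_force: [-2.6, 9.0, 6.1]
tool_pos: [0.6175, 0.0886, 0.0758]
wrist_force: [0.5, -0.6, -0.5]
tool_pos: [0.4303, 0.0633, 0.1557]
turn -1.334 shift [0.0022 0.0081 0.0558] q6 -0.05 t 53.1
```

View pics/c6.png

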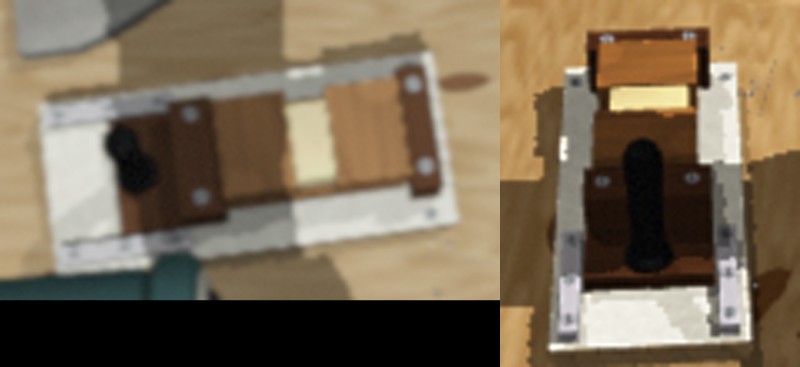

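The row is closed up between jaw and stop with no visible gaps. Now I'll check the far edges and fetch the last cheek.

```bash
python3 - <<'E'
from h import *
for n in("top","side"):
    I=cv2.cvtColor(cv2.imread(f"pics/{n}6.png"),cv2.COLOR_BGR2HSV)[:,:,1].astype(np.float32)
    print(n,"bed",edge(n,I,.018,np.arange(-.09,.10,.005),-.07,-.051,False),"cores",edge(n,I,.063,np.arange(-.092,-.065,.003),-.043,-.022,True),edge(n,I,.063,np.arange(-.025,.004,.003),-.043,-.022,True),"stop/jaw",edge(n,I,.056,np.arange(-.116,-.108,.002),-.05,-.032,True),edge(n,I,.056,np.arange(.02,.03,.002),-.048,-.03,True))
E
python3 jog.py '[[0,0,0,-0.188],[0,0,0,-0.188],[0,0,0,-0.188],[0,0,0,-0.188],[0,0,0,-0.188]]' >/dev/null; python3 jog.py '[[0,0,0.02,-0.188],[0,0,0.02,-0.188],[0.002,0.008,0.01,-0.018],[0,0,0,0],[0,0,0,0]]'>/dev/null; python3 -c "
from h import *
go(.4293,.0721,-.002,-.105+np.pi/2)"
```

```text
top bed (np.float64(-60.71), np.float64(0.0038), 26) cores (np.float64(-31.4), np.float64(0.0067), 9) (np.float64(-32.06), np.float64(0.0036), 10) stop/jaw (np.float64(79.96), np.float64(1.84), 5) (np.float64(47.88), np.float64(-1.27), 5)
side bed (np.float64(-59.85), np.float64(-0.0002), 28) cores (np.float64(-33.73), np.float64(0.1027), 7) (np.float64(-33.46), np.float64(0.0012), 10) stop/jaw (np.float64(-34.24), np.float64(0.09), 5) (np.float64(-20.52), np.float64(-0.28), 5)
turn -0.004 shift [ 0.0002 -0.0012  0.1079] q6 -1.36 t 54.5
```

```bash
python3 - <<'E'
from h import *
br={"top":lambda h:(h[...,1]>106)&(h[...,0]<18),"side":lambda h:(h[...,1]>154)&(h[...,0]<17)}
R_={"top":(235,260,292,345),"side":(325,295,408,342)}
for k in"023":
  for n in("top","side"):
    I=cv2.imread(f"pics/{n}{k}.png")[:,:,::-1].copy(); print(k,n,*box(n,I,br[n],R_[n],(.12,.066,.018)))
    # line fit of both long edges on top plane
    u0,v0,u1,v1=R_[n];c=cv2.resize(I[v0:v1,u0:u1],None,fx=4,fy=4,interpolation=cv2.INTER_CUBIC);m=br[n](cv2.cvtColor(c,cv2.COLOR_RGB2HSV).astype(int)).astype(np.uint8)
    m=cv2.morphologyEx(m,cv2.MORPH_OPEN,np.ones((9,9)));cs,_=cv2.findContours(m,cv2.RETR_EXTERNAL,cv2.CHAIN_APPROX_NONE)
    P,_=plane(n,(max(cs,key=cv2.contourArea)[:,0]+.5)/4-.5+[u0,v0],.018)
    d=P-P.mean(0);t=-.11;x=d@[np.cos(t),np.sin(t)];y=d@[-np.sin(t),np.cos(t)]
    for sg in(1,-1):
        g=(abs(x)<.045)&(sg*y>.02);p=np.polyfit(x[g],y[g],1);print("   edge",sg,round(t+p[0],3),end="")
    print()
E
```

```text
0 top [0.4289 0.0735] -0.128 [np.float64(4.1), np.float64(2.9)]
   edge 1 -0.096   edge -1 -0.103
0 side [0.4298 0.0707] -0.091 [np.float64(1.4), np.float64(0.9)]
   edge 1 -0.094   edge -1 -0.123
2 top [0.4291 0.0748] -0.107 [np.float64(2.8), np.float64(0.5)]
   edge 1 -0.098   edge -1 -0.101
2 side [0.4295 0.0708] -0.1 [np.float64(1.5), np.float64(0.4)]
   edge 1 -0.098   edge -1 -0.087
3 top [0.4287 0.075 ] -0.099 [np.float64(2.0), np.float64(0.8)]
   edge 1 -0.1   edge -1 -0.098
3 side [0.4295 0.0708] -0.088 [np.float64(1.5), np.float64(0.9)]
   edge 1 -0.096   edge -1 -0.061
```

```bash
python3 jog.py '[[0,-0.001,0.05,-0.012],[0,0,0.035,0],[0,0,0.015,0],[0,0,0.006,0],[0,0,0,0]]'|grep -E "pos|wrist"; python3 -c "
from h import *
go(.4293,.0721,-.001,-.098+np.pi/2)"
```

```text
tool_pos: [0.4297, 0.0721, 0.0001]
wrist_force: [0.6, -0.6, -0.2]
turn 0.001 shift [ 0.0004 -0.      0.0011] q6 -1.38 t 55.1
```

```bash
python3 jog.py '[[0,0,0,0],[0,0,0,0],[0,0,0,0],[0,0,0,0],[0,0,0,0]]' 0 100|grep -E "pos|wrist|width|grip";  python3 jog.py '[[0,0,-0.03,0],[0,0,-0.06,0],[0,0,-0.06,0],[0,0,0,0]]'|grep -E "pos|wrist|grip"; python3 -c "
from h import *
go(*jf(-.044,0),.14,JA+np.pi/2)"
```

```text
tool_pos: [0.4305, 0.0722, 0.0014]
wrist_force: [-1.6, 0.1, 9.4]
width: 0.741
grip_force: 109.9
tool_pos: [0.433, 0.0711, 0.1561]
wrist_force: [0.1, 0.6, -1.7]
grip_force: 110.0
turn 1.341 shift [-0.1223  0.1854  0.0188] q6 -1.38 t 56.2
```

```bash
python3 jog.py '[[0,0,0,0.149],[0,0,0,0.149],[0,0,0,0.149],[0,0,0,0.149],[0,0,0,0.149]]' >/dev/null; python3 jog.py '[[0,0,0,0.149],[0,0,0,0.149],[0,0,0,0.149],[0,0,0,0.149],[-0.02,0.03,0,0]]'>/dev/null; python3 jog.py '[[-0.03,0.045,0,0],[-0.03,0.045,0,0],[-0.03,0.045,0,0],[-0.012,0.02,0.02,0],[0,0,0.02,0]]'>/dev/null;python3 jog.py '[[0,0,0.005,0],[0,0,0,0],[0,0,0,0]]'; python3 -c "
from h import *
tilt();go(*jf(-.044,0),.07,JA+np.pi/2)"
```

```text
time: 58.5
tool_pos: [0.6277, -0.0248, 0.1052]
tcp_rot: [-2.066, -2.364, -0.017]
wrist_force: [0.1, 0.4, -0.4]
width: 0.739
grip_force: 109.9
toolz [0.0059 0.0092] tangential 0.0097 radial 0.0051 q [-0.085  0.277  1.831  0.011  1.028 -0.225] [ 0.628 -0.025  0.105] t 58.5
turn 0.001 shift [-0.0015  0.0053  0.0353] q6 -0.22 t 58.5
```

```bash
python3 jog.py '[[-0.0015,0.0035,0.02,0],[0,0,0.012,0],[0,0,0.002,0],[0,0,0,0],[0,0,0,0]]' >/dev/null; python3 - <<'E'
from h import *
go(*jf(-.044,0),.0655,JA+np.pi/2)
T=viewer.read_camera("side");cv2.imwrite("pics/side7.png",T[:,:,::-1])
I=cv2.cvtColor(T,cv2.COLOR_RGB2HSV)[:,:,1].astype(np.float32)
z=bot.read_state()["tool_pos"][2]+.0166
print(edge("side",I,z,np.r_[np.arange(-.09,-.06,.003),np.arange(-.025,.01,.003)],-.043,-.022,True))
cv2.imwrite("pics/c7.png",cv2.resize(T[235:345,230:320][:,:,::-1],None,fx=5,fy=5,interpolation=2))
E
```

```text
turn 0.000 shift [0.0005 0.0014 0.0052] q6 -0.23 t 59.1
(np.float64(-31.46), np.float64(0.024), 14)
```

View pics/c7.png

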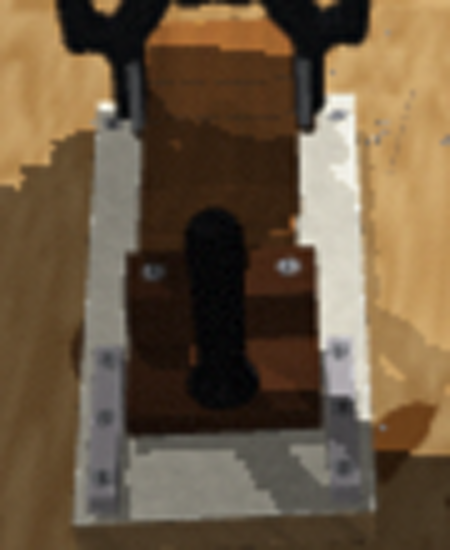

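The cheek is held just above the row, centred over it, with the fingers clear of jaw and stop. Lowering now.

```bash
python3 jog.py '[[0.0005,0.0013,0.002,0],[0,0,0.002,0],[0,0,0.001,0],[0,0,0,0],[0,0,0,0]]'|grep -E "pos|wrist"; python3 -c "
from h import *
go(*jf(-.044,0),.0655,JA+np.pi/2)"; python3 jog.py '[[0,0,0,0],[0,0,0,0],[0,0,0,0]]' 1|grep -E "pos|wrist"; python3 jog.py '[[0,0,-0.03,0],[0,0,-0.05,0],[0,-0.05,0,0],[0,-0.06,0,0],[0,-0.06,0,0]]' >/dev/null; python3 jog.py '[[-0.05,-0.03,0,0],[-0.06,0,0,0],[-0.06,0,0,0],[-0.06,0,0,0],[0,0,0,0]]' |grep pos; python3 - <<'E'
from h import *
for n in("top","side"):
    T=viewer.read_camera(n);cv2.imwrite(f"pics/{n}8.png",T[:,:,::-1]);I=cv2.cvtColor(T,cv2.COLOR_RGB2HSV)[:,:,1].astype(np.float32)
    print(n,"bed",edge(n,I,.018,np.arange(-.09,.10,.005),-.07,-.051,False),"upper",edge(n,I,.081,np.arange(-.095,.008,.004),-.043,-.022,True))
a=cv2.imread("pics/top8.png")[165:255,215:365]; b=cv2.imread("pics/side8.png")[235:345,230:320]
a=cv2.resize(a,None,fx=4,fy=4,interpolation=2);b=cv2.resize(b,None,fx=4,fy=4,interpolation=2)
o=np.zeros((440,960,3),np.uint8);o[:360,:600]=a;o[:440,600:960]=b;cv2.imwrite("pics/c8.png",cv2.resize(o,(800,367)))
E
```

```text
tool_pos: [0.6329, -0.0253, 0.0654]
wrist_force: [-0.4, 0.2, -0.4]
turn 0.000 shift [-0.0001  0.0005 -0.0001] q6 -0.22 t 59.8
tool_pos: [0.633, -0.0253, 0.0655]
wrist_force: [-0.3, 0.9, 0.2]
tool_pos: [0.4654, -0.2847, 0.1427]
top bed (np.float64(-61.17), np.float64(0.007), 26) upper (np.float64(-29.55), np.float64(-0.0173), 19)
side bed (np.float64(-59.72), np.float64(-0.0016), 34) upper (np.float64(-34.79), np.float64(0.0724), 14)
```

View pics/c8.png

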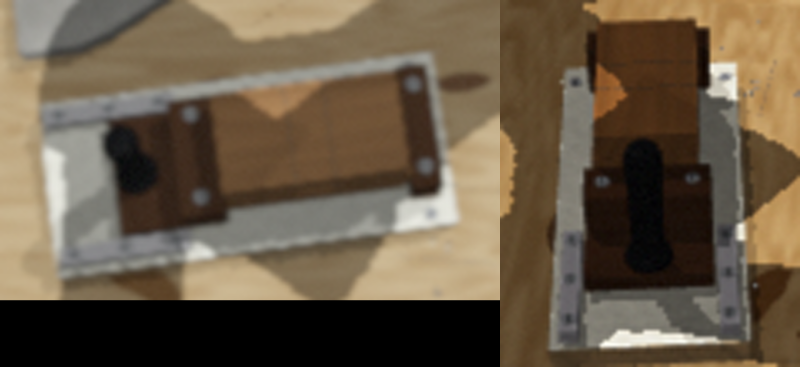

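```bash
python3 - <<'E'
from h import *
out=[]
for n,(v0,v1,u0,u1) in(("top",(175,235,255,345)),("side",(235,305,245,310))):
    a=cv2.imread(f"pics/{n}8.png"); s=7 if n=="side" else 4.8
    c=cv2.resize(a[v0:v1,u0:u1],None,fx=s,fy=s,interpolation=2); c=cv2.convertScaleAbs(c,alpha=1.5,beta=15)
    for zz,col in((.081,(0,255,0)),(.018,(255,255,0))):
        q=[(project(n,[*jf(x,y),zz])-[u0,v0]+.5)*s for x,y in((-.104,-.033),(-.104,.033),(.016,.033),(.016,-.033))]
        cv2.polylines(c,[np.int32(q)],True,col,1)
    out.append(c)
h=max(c.shape[0] for c in out);o=np.zeros((h,sum(c.shape[1] for c in out),3),np.uint8);x=0
for c in out:o[:c.shape[0],x:x+c.shape[1]]=c;x+=c.shape[1]
print(o.shape);cv2.imwrite("pics/c9.png",cv2.resize(o,None,fx=min(1,800/o.shape[1]),fy=min(1,800/o.shape[1])))
E
```

```text
(490, 887, 3)
```

View pics/c9.png

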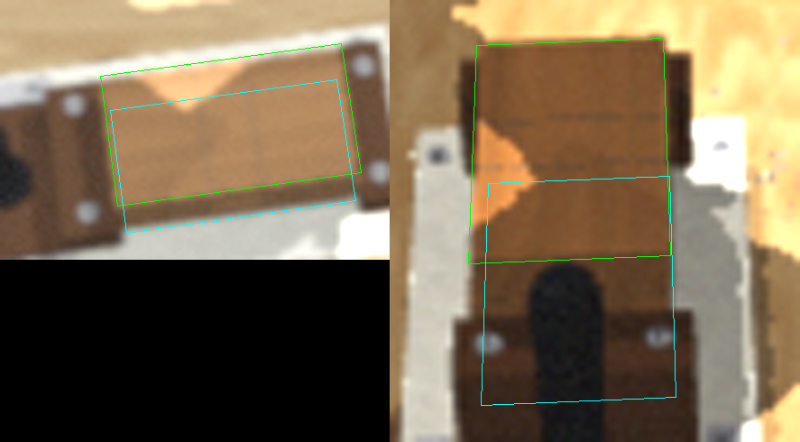

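The overlay shows the upper cheek matching the ideal outline within about 1 mm in both views. The lower stack edge lies on its line, from (126,232) to (356,200). Handing in.

```bash
python3 -c "
from workcell import bot, viewer
print(bot.finish_job())"
```

```text
the job is handed in; nothing more can be done
None
```

I laid up the mallet head dry in the gluing jig in the order asked and handed it in at about 61 s, with the jaw left closed and the upper cheek within about 1 mm of its ideal outline in both views; the verdict wasn't shown.

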